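# Close a battery case with its snap-in slide cover

### The job

Close the open grey e-bike battery case with its green slide cover: tilt the cover nose-down and hook its front edge under the hood of the case, lower it until it lies flat on the rails, and only then slide it forward under the hood, fully home, until the orange spring tab clicks up behind its catch bar. Do not force the plastic, leave the tube carton, the tape roll and the pedal where they are, and let go of the cover.

Things in the scene. Friction and masses are not known exactly. Their poses are not given: they have to be found in the camera images.
- case: Open grey plastic battery case with blue cells inside, fixed to the bench, 226 (x) x 110 (y) x 62 mm high. Origin at bench height on its centre line; x runs along the rails toward the hood, z up. Two black rails at |y| = 30 to 42.5, top at z = 45, carry the cover between side walls with inner faces at y = +-42.5 (2.5 clearance a side), tops at z = 52. Home: cover origin at x 20, y 0, z 38.
- hood_edge (a point): Middle of the hood's rear edge, at rail height (case x 52, y 0, z 45 mm). The hood spans the case's width from here to the front wall (the stop) at x = 100; its top is at z = 60. Gap between rail and hood: 11.5 high here, narrowing evenly to 5.0 at x = 66, then 5.0 to the stop.
- rear_edge (a point): Middle of the rear wall's inner face, at rail height (case x -102, y 0, z 45 mm); the wall's top is 13 above. From here to the hood edge is 154, less than the cover's 160, so the cover cannot be laid in flat: first hook the nose 6 to 15 under the hood, nose-down by about 10 to 14 degrees, then lower the tail.
- cover: Green cover, plate 160 (x) x 80 (y) x 4 mm, 0.1 to 0.2 kg, loose on the bench, right side up. Origin: plate centre in x and y, at the foot of the two ribs underneath (bench height); plate underside z = 7, top z = 11. +x is the nose, as the white chevrons point. Ribs under it at x = 40 and x = -55 (the catch bar), 5 thick, 44 long in y, 7 deep: they hang between the rails.
- cover_grip (a point): Middle of the black grip rib on the cover (cover x -12, y 0, z 23.5 mm). The rib is solid, 12 thick in x, 56 long in y, from z = 11 to z = 36; grip it from above with the fingers closing along x. When home, its front face is 36 from the hood edge.
- cover_nose (a point): Middle of the lower front edge of the cover (cover x 80, y 0, z 7 mm); in the case frame it is at x = 100, z = 45 when the cover is home.
- click_tab (a joint): Orange spring tab 16 mm wide in the case at x -55 to -40: travel down in m, 0 = up (free), top then 1.5 mm below rail level; at most 0.008. From about 16 mm short of home the catch bar rides up its ramp and presses it down 5.5 mm; this takes 3 to 10 N and lifts the tail unless the cover is held down. It springs up behind the bar within 2 mm of the stop and bars the way back.
- tube_box: Bystander: white carton of inner tubes, 45 x 105 x 65 mm, origin at the centre of its underside.
- tape_blue: Bystander: roll of blue tape lying flat, 62 mm diameter, 19 mm high, the one nearest the work, origin at the centre of its underside.
- pedal: Bystander: black flat pedal, 78 x 94 x 22 mm, origin at the centre of its underside.
Mind the look-alikes: they are no part of the job. Several things look just like the cover: the one meant starts nearest to the robot's base.

How it is judged:
By the outcome, as a careful person would: the job done as asked, in the order asked, and still so for the second after the job is handed in, with the robot touching nothing.
It also fails if it takes over 45 s, if anything falls off the work surface, if the arm or the gripper's body presses on something with over 40 N, if the wrist force passes 120 N, or if a joint passes its speed limit or range.

### The arm

A 7-joint arm with a two-finger parallel gripper is mounted at the origin on a cart in front of the work surface, level with it; the furniture and walls round the work are solid. World frame = base frame: x ahead of the robot, y to its left, z up, the work surface at z = 0. Lengths are in m, angles in degrees, forces in N, time in s.
With the tool pointing down it reaches from about 0.4 to 0.9 m from the base axis. Payload 5.5 kg.
Tool frame: the origin (TCP) lies midway between the tips of the shut fingers; the grasp point (between the pads) lies 19 mm behind it (robot.hold_point_z is the distance from the TCP to the grasp point, in m); z points along the fingers, y is the direction in which the jaws open and shut (so a half turn about z gives the same grasp; the last joint's range is limited). The gripper opens to 85 mm and grips with 20 to 120 N. Pads are 22 mm wide; open, the fingers measure 114 mm over their backs; the gripper's body (76 mm by 85 mm) begins 54 mm behind the grasp point. The pads swing forward as they close: fully open they stand 13 mm farther back than shut.
Start: joints at [80.455, 28.699, -24.465, 88.831, 12.651, 65.22, -12.049], TCP at [0.271, -0.591, 0.231] pointing down, gripper open.
Joint ranges: [-164.97, 164.97], [-17.58, 116.51], [-87.97, 89.64], [11.32, 138.91], [-80.73, 260.73], [10.89, 115.49], [-147.41, 147.41]. Speed limits (degrees/s): [147.25, 147.25, 180, 180, 180, 180, 180].

### API

Orientations are given as a 3x3 rotation matrix whose columns are the frame's x, y, z axes.
In Python, from cell import robot gives the robot as it stands.
- The arm moves only by the tool carry_out, never from a script. Its argument "series" is a list of rows, each a list of 5 numbers: the shift along the tool's x, y, z as a fraction of full scale, then the turn about the tool's z as a fraction of full scale, then the opening, from -1 (shut) to 1 (fully open). A call has 1 to 10 rows; each row is the pose to reach, as a shift and turn from the pose commanded when the call began, along the tool's axes at that moment; what a row does not reach only later rows make up. Full scale, the value 1, is 100 cm for a shift and 60 degrees for a turn. A row lasts 1/8 s, in which the tool goes at most 62.5 mm and 10.7 degrees, less where a joint would pass 70% of its speed; a pose out of reach is approached as far as the arm can. A call with a number of a shift or a turn outside -1 to 1 is refused whole. A call with a gripper value outside its range is refused whole. The fingers move at their own pace and stop on an object; "newtons" is the grip in N (left out, the last holds). Time passes only in rows, so rows that repeat a pose let the fingers close. It gives the time, the measured TCP pose, the force and the opening at its end, in the units of the state.
- robot.get_state(): the state, without advancing time (a new reading comes with each control period).
- robot.capture(name): name is "side" or "top"; returns the picture (480x640x3 uint8, blue, green, red); there is no depth.
- robot.get_calibration(name): a dict with "intrinsics" (3x3 intrinsics, pixels), "T" (4x4, takes a point from camera to world coordinates). Camera axes: x right, y up, looking along -z (the intrinsics and any distortion apply to the point x, -y, -z); pixel columns grow to the right and rows downward; lengths in m; the calibration is good to about 2 mm. A picture is of the moment at which its call begins. get_calibration takes no time and is no camera call.
- robot.job_done(): hands the job in, once; it reports no verdict.
The state is a dict: "time_s": time; "joint_pos": joint angles; "qvel": joint speeds; "joint_efforts": joint torques, N m; "eef_pos": TCP position; "ee_rot": TCP orientation; "ft_force": force on the tool from outside, world axes, zero at the start; "ft_torque": the same for the moment, N m; "gripper_width": finger opening in m.
Only numpy, scipy, OpenCV 4.12 (cv2) and the standard library are available. Lean on these libraries where they do the work, as an engineer would, in place of code of your own. Each camera call takes 0.05 s, during which the arm holds its last target.

## Working session

There is one attempt and no reset: what is moved stays moved. The work goes in short steps, Python scripts to look and compute and a tool call to move; the robot and the scene stay as the last step left them, time stands still between calls to the robot, and variables do not carry over. Pictures are saved under pics/ and viewed, and the job is handed in when it is done.

Besides the shell and the picture viewer there is one more tool, called after "Request:" in YAML: its name, and indented under it one key for each argument. carry_out: Moves the arm, as the interface text tells. Shift numbers are shares of 100 cm and turn numbers shares of 60 degrees, none past 1 either way. Its arguments: {"type":"object","properties":{"series":{"type":"array"},"newtons":{"type":"number"}},"required":["series"]}

```bash
ls; mkdir -p pics; python3 - <<'E'
from cell import robot
import cv2,numpy as np
np.set_printoptions(precision=4,suppress=True)
for n in("side","top"):
    cv2.imwrite(f"pics/{n}0.png",robot.capture(n)); c=robot.get_calibration(n);print(n,c)
s=robot.get_state();print({k:np.array(v) for k,v in s.items()}); print(robot.hold_point_z)
E
```

```text
pics
side {'intrinsics': array([[439.5067,   0.    , 317.7729],
       [  0.    , 439.5067, 247.9846],
       [  0.    ,   0.    ,   1.    ]]), 'T': array([[ 0.9884,  0.0994, -0.1146,  0.4755],
       [-0.1514,  0.5986, -0.7866, -0.7802],
       [-0.0096,  0.7948,  0.6067,  0.6969],
       [ 0.    ,  0.    ,  0.    ,  1.    ]])}
top {'intrinsics': array([[559.9344,   0.    , 320.4569],
       [  0.    , 559.9344, 240.8788],
       [  0.    ,   0.    ,   1.    ]]), 'T': array([[-0.0019,  0.997 , -0.0779,  0.4932],
       [-1.    , -0.0024, -0.0056,  0.0428],
       [-0.0057,  0.0779,  0.9969,  1.4699],
       [ 0.    ,  0.    ,  0.    ,  1.    ]])}
{'time_s': array(0.1), 'joint_pos': array([ 80.4558,  28.748 , -24.4551,  88.8858,  12.6515,  65.2184,
       -12.0492]), 'qvel': array([-0.0224, -0.1377, -0.0148, -0.1948,  0.0343,  0.0517, -0.1078]), 'joint_efforts': array([ -0.011 , -57.0814,  -5.8389, -28.175 ,   0.0104,   0.0056,
         0.    ]), 'eef_pos': array([ 0.2705, -0.5903,  0.2304]), 'ee_rot': array([[ 0.909 ,  0.4167, -0.0007],
       [ 0.4167, -0.909 ,  0.0016],
       [ 0.0001, -0.0017, -1.    ]]), 'ft_force': array([-0.2588, -0.6409, -0.1173]), 'ft_torque': array([ 0.0044, -0.007 ,  0.0042]), 'gripper_width': array(0.0853)}
0.0187
```

View pics/side0.png

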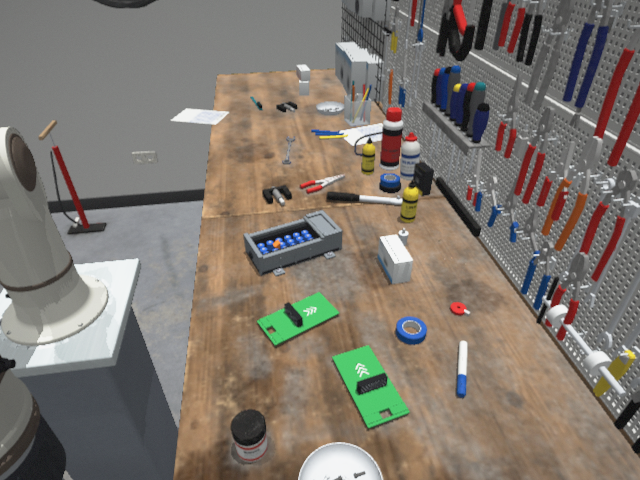

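View pics/top0.png

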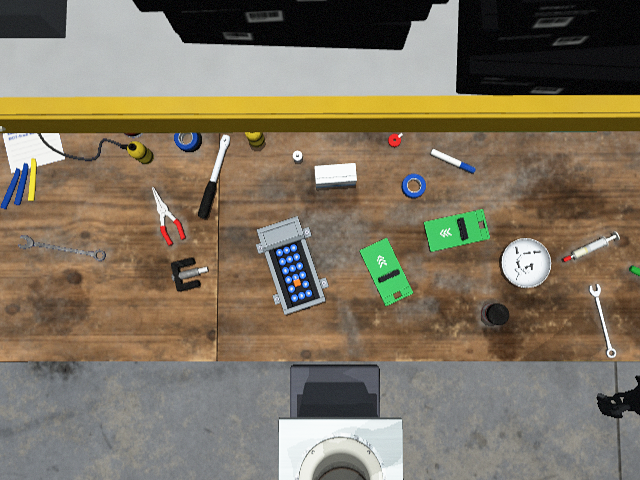

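```bash
cat > h.py <<'E'
import cv2,numpy as np
np.set_printoptions(precision=4,suppress=True)
from cell import robot
def cal(n):
    c=robot.get_calibration(n);return np.array(c["intrinsics"]),np.array(c["T"])
def ray(n,u,v,z):
    K,T=cal(n);d=np.linalg.inv(K)@np.array([u,v,1.]);d=T[:3,:3]@(d*[1,-1,-1]);o=T[:3,3]
    return o+d*(z-o[2])/d[2]
def proj(n,P):
    K,T=cal(n);P=np.atleast_2d(P);c=(P-T[:3,3])@T[:3,:3]*[1,-1,-1];q=c@K.T;return q[:,:2]/q[:,2:]
def crop(n,name,x0,y0,w,h,s,img=None):
    im=robot.capture(n) if img is None else img
    cv2.imwrite(name,cv2.resize(im[y0:y0+h,x0:x0+w],None,fx=s,fy=s,interpolation=cv2.INTER_CUBIC))
E
python3 - <<'E'
from h import *
t=cv2.imread("pics/top0.png");s=cv2.imread("pics/side0.png")
crop("top","pics/c1.png",240,205,190,120,4,t)
crop("side","pics/c2.png",235,205,190,145,4,s)
print(proj("top",[[0,0,0]]))
for p in [(386,272),(457,230)]:print(ray("top",*p,0))
E
```

```text
[[340.9218 478.7517]]
[ 0.5259 -0.1206  0.    ]
[ 0.636  -0.3087  0.    ]
```

View pics/c1.png

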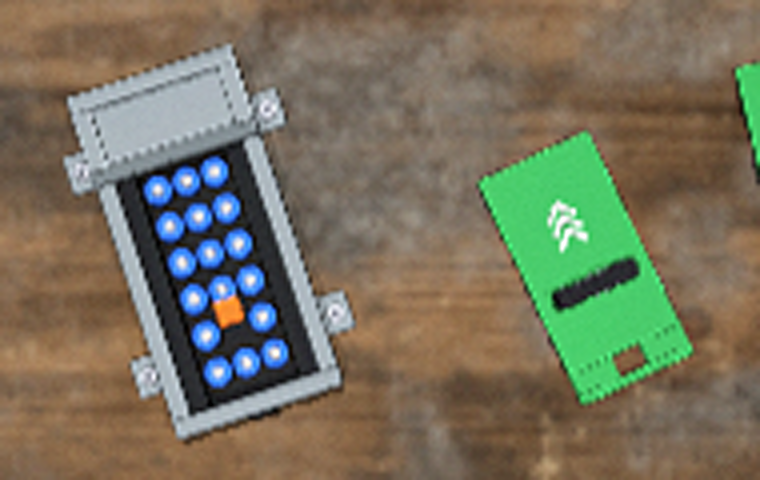

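View pics/c2.png

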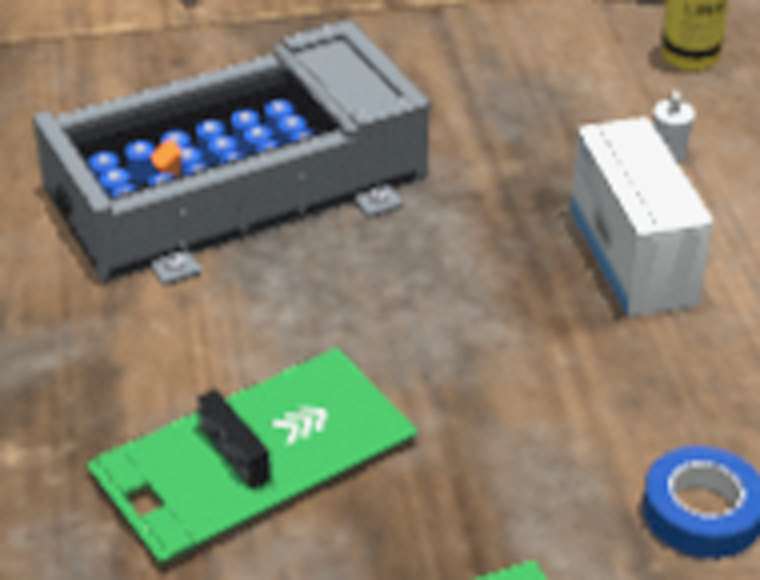

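```bash
cat > fit.py <<'E'
from h import *
from scipy.optimize import least_squares
def fit(obs,z0,p0):
    # obs: list (cam,u,v,(x,y,z) mm in obj)
    def f(p):
        c,s=np.cos(p[2]),np.sin(p[2]);r=[]
        for n,u,v,q in obs:
            q=np.array(q)/1000
            P=[p[0]+c*q[0]-s*q[1],p[1]+s*q[0]+c*q[1],z0+q[2]]
            r+=list(proj(n,P)[0]-[u,v])
        return np.array(r)
    o=least_squares(f,p0,loss="soft_l1");print(o.x[:2],np.degrees(o.x[2]));print(f(o.x).reshape(-1,2).round(1).tolist());return o.x
if __name__=="__main__":
    T=lambda u,v:("top",240+u/4,205+v/4); S=lambda u,v:("side",235+u/4,205+v/4)
    ct=[T(480,183),T(587,131),T(692,350),T(585,403)];cs=[S(338,350),S(414,433),S(165,555),S(90,465)]
    q=[(80,40,11),(80,-40,11),(-80,-40,11),(-80,40,11)]
    A=[(*c,k) for c,k in zip(ct,q)];B=[(*c,k) for c,k in zip(cs,q)]
    for o in(A,B,A+B):fit(o,0,[.5,-.1,.4])
    q=[(113,55,60),(113,-55,60),(-113,-55,58),(-113,55,58)]
    ct=[T(70,98),T(230,45),T(340,383),T(182,437)];cs=[S(345,22),S(430,103),S(108,208),S(37,117)]
    A=[(*c,k) for c,k in zip(ct,q)];B=[(*c,k) for c,k in zip(cs,q)]
    for o in(A,B,A+B):fit(o,0,[.5,.1,.3])
E
python3 fit.py
```

```text
[ 0.5268 -0.1206] 25.287323621418054
[[-0.7, -0.3], [0.1, -0.4], [0.9, 0.3], [-0.2, 0.4]]
[ 0.529 -0.124] 25.140200674559843
[[0.1, -0.8], [1.9, -0.5], [-0.6, 1.8], [-0.5, -0.2]]
[ 0.5279 -0.1217] 25.16492615134586
[[-0.3, -0.8], [0.6, -0.9], [1.2, -0.0], [0.2, -0.0], [-0.5, -1.4], [1.2, -1.2], [-1.2, 1.0], [-1.1, -0.9]]
[0.5428 0.1241] 18.354977042361
[[-0.7, -0.0], [0.5, -0.5], [1.3, 0.0], [-0.8, 0.5]]
[0.5465 0.1221] 20.58134088105706
[[0.7, -1.1], [1.1, -1.1], [-0.9, 1.2], [-0.7, 0.2]]
[0.5437 0.1232] 18.8293633988425
[[-0.7, -0.1], [0.4, -0.9], [1.9, -0.7], [-0.1, 0.2], [0.8, -0.8], [0.0, -0.4], [-3.3, 0.4], [-1.6, -0.9]]
```

```bash
python3 - <<'E'
from h import *
t=cv2.imread("pics/top0.png");s=cv2.imread("pics/side0.png")
crop("top","pics/c3.png",250,210,90,75,8,t)
crop("top","pics/c3b.png",250,255,90,70,8,t)
crop("side","pics/c4.png",240,207,110,75,7,s)
E
```

```text
(no output)
```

View pics/c3.png

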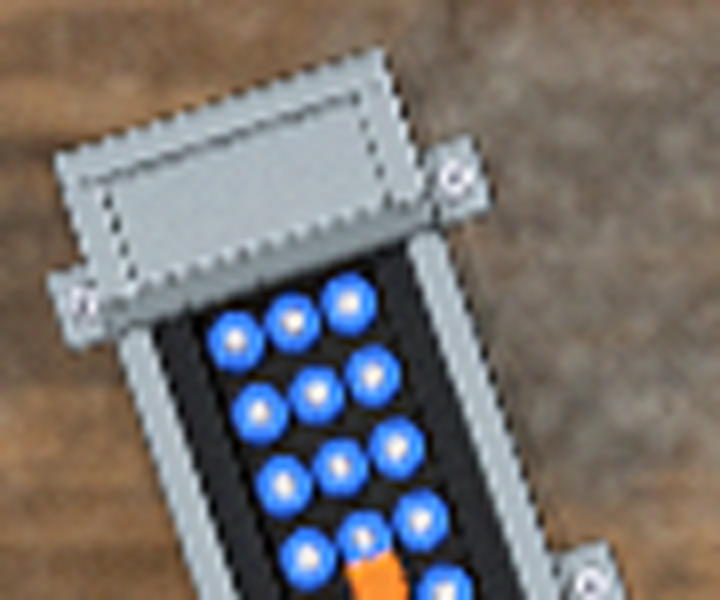

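View pics/c3b.png

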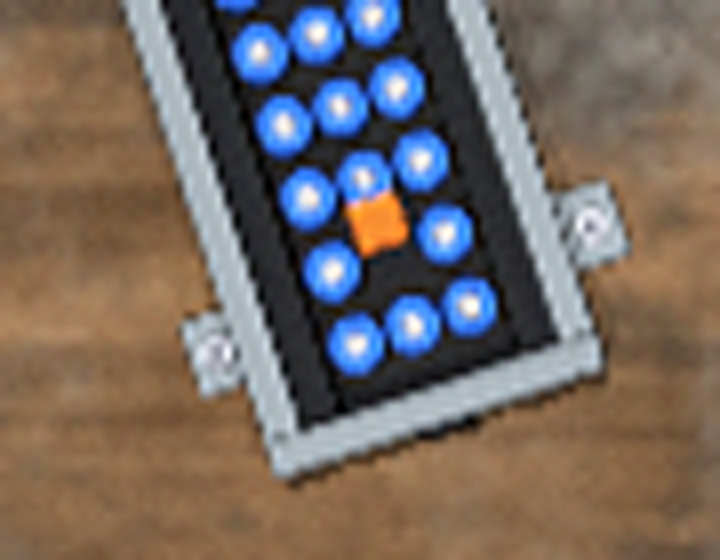

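View pics/c4.png

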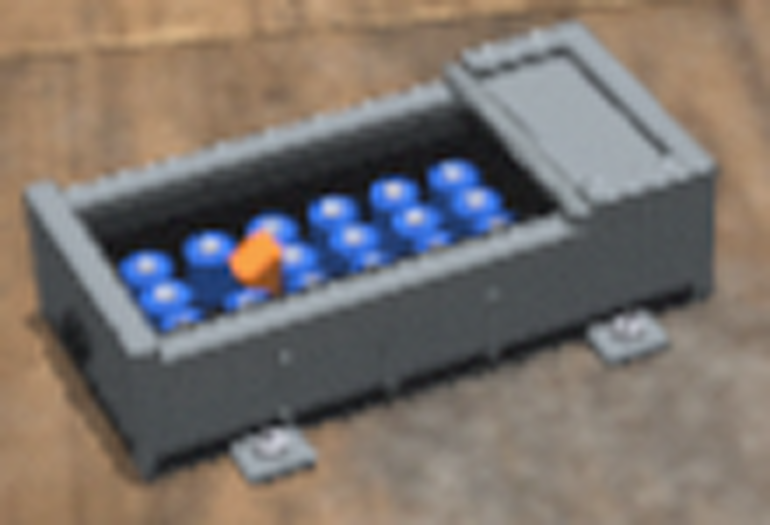

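Candidates for the cover, in top-view pixels: A at (386,272), 0.54 m from the base, and B at (457,230), 0.71 m away. I choose A. The close crop shows its black rib and its chevrons pointing to the nose.

My moves can't tilt the tool. I will grip the rib by its ends (along y), so the cover can pivot in pitch between the pads.

```bash
cat > mv.py <<'E'
from h import *
def go(p,yaw=None):
    s=robot.get_state();R=np.array(s["ee_rot"]);e=np.array(s["eef_pos"])
    a=np.degrees(np.arctan2(R[1,0],R[0,0]))
    turn=0 if yaw is None else -(((yaw-a)+90)%180-90)
    d=R.T@(np.array(p)-e)
    print("t",s["time_s"],"pos",e,"xyaw",round(a,2),"tilt",R[:,2],"F",np.array(s["ft_force"]),"w",round(float(s["gripper_width"]),4)); print("shift",d.round(4),"turn",round(turn/60,4)); return d
E
python3 - <<'E'
from mv import *
go([.5165,-.1265,.12],25.2);go([.5165,-.1265,.014],25.2)
E
```

```text
t 0.1 pos [ 0.2705 -0.5903  0.2304] xyaw 24.63 tilt [-0.0007  0.0016 -1.    ] F [-0.2588 -0.6409 -0.1173] w 0.0853
shift [ 0.4169 -0.319   0.1109] turn -0.0095
t 0.1 pos [ 0.2705 -0.5903  0.2304] xyaw 24.63 tilt [-0.0007  0.0016 -1.    ] F [-0.2588 -0.6409 -0.1173] w 0.0853
shift [ 0.4169 -0.3188  0.2169] turn -0.0095
```

Request:
carry_out:
  series:
    - [0.417,-0.319,0.111,-0.01,1]
    - [0.417,-0.319,0.111,-0.01,1]
    - [0.417,-0.319,0.111,-0.01,1]
    - [0.417,-0.319,0.111,-0.01,1]
    - [0.417,-0.319,0.111,-0.01,1]
    - [0.417,-0.319,0.111,-0.01,1]
    - [0.417,-0.319,0.111,-0.01,1]
    - [0.417,-0.319,0.111,-0.01,1]
    - [0.417,-0.319,0.111,-0.01,1]
    - [0.417,-0.319,0.111,-0.01,1]
  newtons: 20

```text
time_s: 1.35
eef_pos: [0.5178, -0.1227, 0.1197]
ee_rot: [[0.902, 0.432, -0.0], [0.432, -0.902, 0.002], [0.001, -0.002, -1.0]]
ft_force: [-1.3, -0.6, -0.3]
gripper_width: 0.0855
```

```bash
python3 - <<'E'
from mv import *
go([.5165,-.1265,.014],25.2)
crop("top","pics/d1.png",340,215,100,100,6);crop("side","pics/d2.png",235,205,130,145,4)
E
```

```text
t 1.35 pos [ 0.5178 -0.1227  0.1197] xyaw 25.61 tilt [-0.0005  0.0024 -1.    ] F [-1.3312 -0.6334 -0.2712] w 0.0855
shift [-0.0029  0.0031  0.1057] turn 0.0069
```

View pics/d2.png

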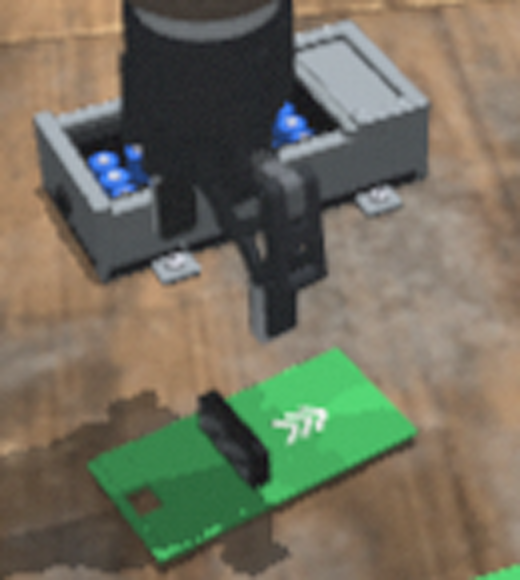

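View pics/d1.png

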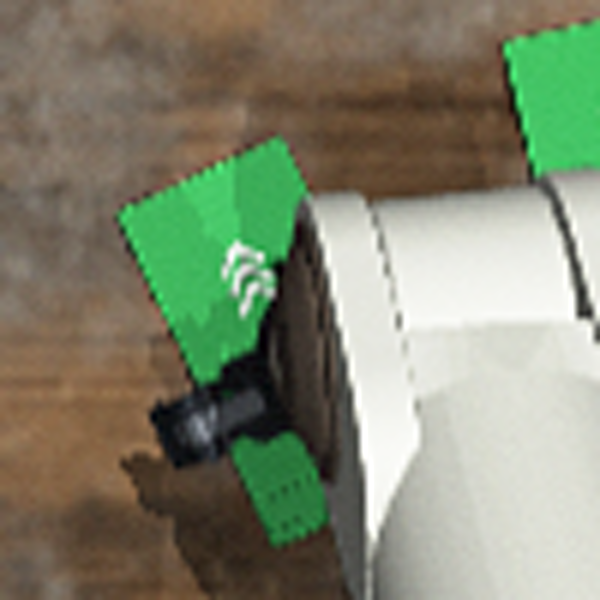

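The side view shows the near finger at about crop (275,310), above the rib at (235,440). I'm descending and closing.

Request:
carry_out:
  series:
    - [-0.003,0.003,0.05,0.007,1]
    - [-0.003,0.003,0.085,0.007,1]
    - [-0.003,0.003,0.1,0.007,1]
    - [-0.003,0.003,0.105,0.007,1]
    - [-0.003,0.003,0.105,0.007,0.5]
    - [-0.003,0.003,0.105,0.007,-0.2]
    - [-0.003,0.003,0.105,0.007,-0.2]
    - [-0.003,0.003,0.105,0.007,-0.2]
  newtons: 20

```text
time_s: 2.45
eef_pos: [0.5166, -0.1313, 0.0167]
ee_rot: [[0.908, 0.42, 0.002], [0.42, -0.908, -0.001], [0.002, 0.002, -1.0]]
ft_force: [-1.3, 0.5, 7.0]
gripper_width: 0.0554
```

```bash
python3 - <<'E'
from mv import *
go([.5165,-.1265,.014],25.2)
crop("side","pics/d3.png",235,205,130,145,4)
E
```

```text
t 2.45 pos [ 0.5166 -0.1313  0.0167] xyaw 24.81 tilt [ 0.0021 -0.0009 -1.    ] F [-1.2997  0.4617  7.0137] w 0.0554
shift [ 0.0019 -0.0044  0.0026] turn -0.0064
```

View pics/d3.png

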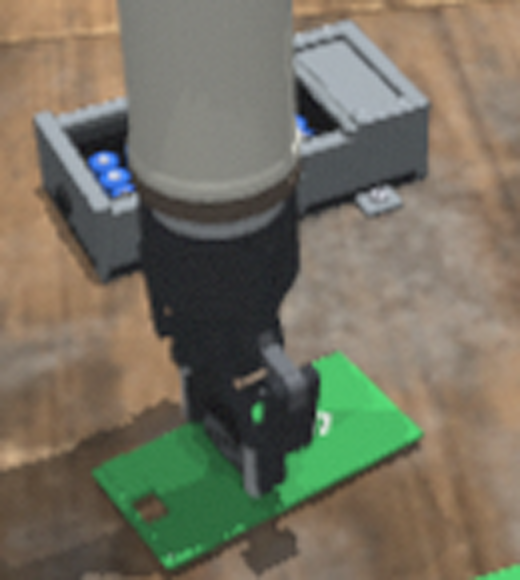

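Request:
carry_out:
  series:
    - [0,0,-0.02,0,-0.2]
    - [0,0,-0.07,0,-0.2]
    - [0,0,-0.12,0,-0.2]
    - [0,0,-0.14,0,-0.2]
    - [0,0,-0.14,0,-0.2]
  newtons: 20

```text
time_s: 3.12
eef_pos: [0.517, -0.1316, 0.158]
ee_rot: [[0.908, 0.419, 0.005], [0.419, -0.908, -0.002], [0.003, 0.004, -1.0]]
ft_force: [-0.3, -0.1, -1.5]
gripper_width: 0.0555
```

```bash
python3 - <<'E'
from mv import *
go([.5165,-.1265,.014],25.2)
crop("side","pics/d4.png",220,150,170,150,4)
E
```

```text
t 3.125 pos [ 0.517  -0.1316  0.158 ] xyaw 24.8 tilt [ 0.0046 -0.002  -1.    ] F [-0.2903 -0.0778 -1.5497] w 0.0555
shift [ 0.0012 -0.0054  0.144 ] turn -0.0066
```

View pics/d4.png

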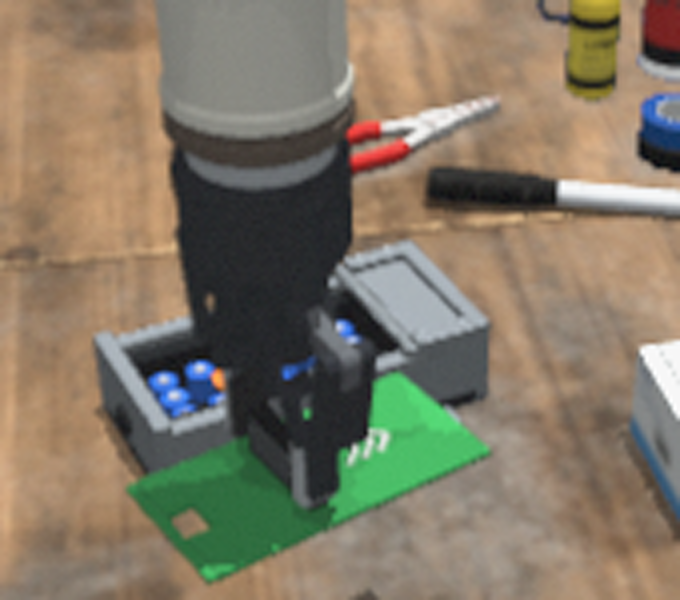

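Gripped and lifted: opening 55 mm, weight about 1.5 N, cover still flat at side crop (310,480). I'll pre-tilt it by setting its tail lightly on the near side wall with the nose over free bench.

```bash
cat >> mv.py <<'E'
C=np.array([.5428,.1241]);CY=np.radians(18.35)
def cw(x,y,z): # case mm -> world m
    c,s=np.cos(CY),np.sin(CY);return np.array([C[0]+(c*x-s*y)/1000,C[1]+(s*x+c*y)/1000,z/1000])
E
python3 - <<'E'
from mv import *
print(cw(-50,-113,100));go(cw(-50,-113,110),-71.65); print(np.array(robot.get_state()["joint_pos"]))
E
```

```text
[0.5309 0.0011 0.1   ]
t 3.175 pos [ 0.5158 -0.1314  0.1564] xyaw 24.8 tilt [ 0.0017 -0.0012 -1.    ] F [ 0.7349 -0.2426 -2.0298] w 0.0553
shift [ 0.0693 -0.1141  0.0462] turn -1.3926
[ 39.0032  23.5725 -33.8773 109.5878  16.5982  51.5855 -68.2778]
```

Request:
carry_out:
  series:
    - [0,0,0,0.17,-0.2]
    - [0.01,-0.02,0,0.34,-0.2]
    - [0.02,-0.05,0,0.51,-0.2]
    - [0.04,-0.08,0,0.68,-0.2]
    - [0.06,-0.1,0,0.85,-0.2]
    - [0.069,-0.114,0,0.95,-0.2]

```text
time_s: 3.92
eef_pos: [0.5295, 0.0033, 0.1538]
ee_rot: [[0.845, -0.534, -0.003], [-0.534, -0.845, 0.001], [-0.003, 0.001, -1.0]]
ft_force: [-1.0, -0.3, -2.1]
gripper_width: 0.0553
```

```bash
python3 - <<'E'
from mv import *
go(cw(-50,-113,80),-71.65)
E
```

```text
t 3.925 pos [0.5295 0.0033 0.1538] xyaw -32.31 tilt [-0.0026  0.0007 -1.    ] F [-1.0213 -0.304  -2.1092] w 0.0553
shift [0.0026 0.0011 0.0738] turn 0.6557
```

Request:
carry_out:
  series:
    - [0.003,0.001,0.0,0.17,-0.2]
    - [0.003,0.001,0,0.34,-0.2]
    - [0.003,0.001,0,0.51,-0.2]
    - [0.003,0.001,0.02,0.655,-0.2]
    - [0.003,0.001,0.05,0.655,-0.2]
    - [0.003,0.001,0.073,0.655,-0.2]
    - [0.003,0.001,0.073,0.655,-0.2]

```text
time_s: 4.8
eef_pos: [0.5293, -0.0008, 0.0795]
ee_rot: [[0.319, -0.948, -0.007], [-0.948, -0.319, -0.002], [-0.0, 0.007, -1.0]]
ft_force: [0.1, 0.3, -1.7]
gripper_width: 0.0557
```

```bash
python3 - <<'E'
from mv import *
go(cw(-50,-113,62),-71.65)
crop("side","pics/e1.png",220,170,170,150,4)
crop("top","pics/e2.png",240,205,150,120,4)
E
```

```text
t 4.8 pos [ 0.5293 -0.0008  0.0795] xyaw -71.42 tilt [-0.0067 -0.0019 -1.    ] F [ 0.0932  0.3246 -1.7216] w 0.0557
shift [-0.0013 -0.0023  0.0175] turn 0.0038
```

View pics/e1.png

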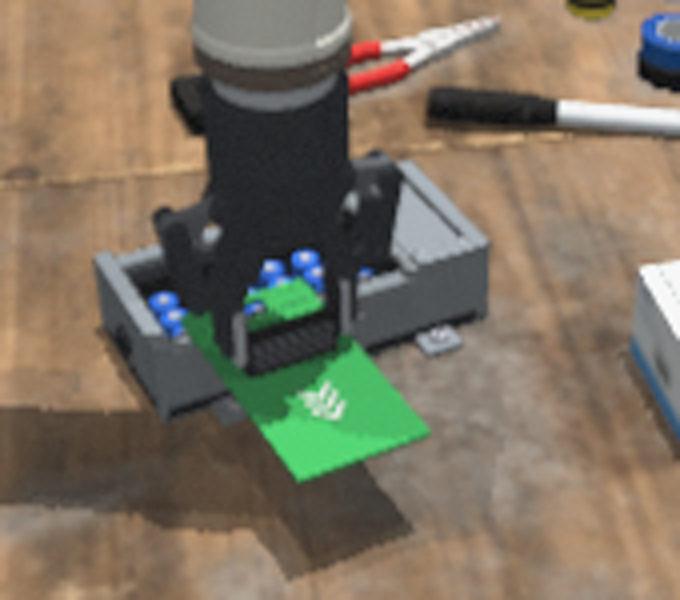

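View pics/e2.png

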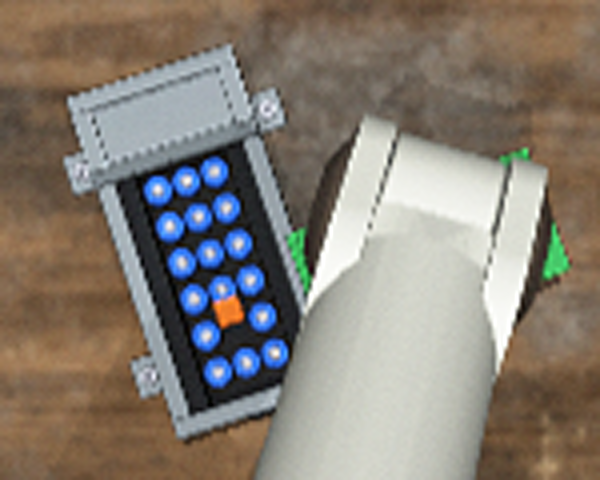

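Request:
carry_out:
  series:
    - [0,0,0.01,0,-0.2]
    - [0,0,0.018,0,-0.2]
    - [0,0,0.022,0,-0.2]
    - [0,0,0.024,0,-0.2]

```text
time_s: 5.4
eef_pos: [0.5325, -0.0018, 0.0583]
ee_rot: [[0.317, -0.948, 0.0], [-0.948, -0.317, -0.0], [0.0, -0.0, -1.0]]
ft_force: [-0.5, -2.2, 1.5]
gripper_width: 0.0552
```

Request:
carry_out:
  series:
    - [0,0,0.003,0,-0.2]
    - [0,0,0.006,0,-0.2]
    - [0,0,0.009,0,-0.2]
    - [0,0,0.009,0,-0.2]

```text
time_s: 5.9
eef_pos: [0.5326, -0.0012, 0.0492]
ee_rot: [[0.317, -0.948, 0.0], [-0.948, -0.317, -0.0], [0.0, -0.0, -1.0]]
ft_force: [0.6, -2.2, 1.3]
gripper_width: 0.0553
```

```bash
python3 - <<'E'
from mv import *
go(cw(-50,-113,62),-71.65)
crop("side","pics/e3.png",220,170,170,150,4)
E
```

```text
t 5.9 pos [ 0.5326 -0.0012  0.0492] xyaw -71.5 tilt [ 0.0005 -0.0002 -1.    ] F [ 0.5774 -2.181   1.3053] w 0.0553
shift [-0.0028  0.0009 -0.0128] turn 0.0025
```

View pics/e3.png

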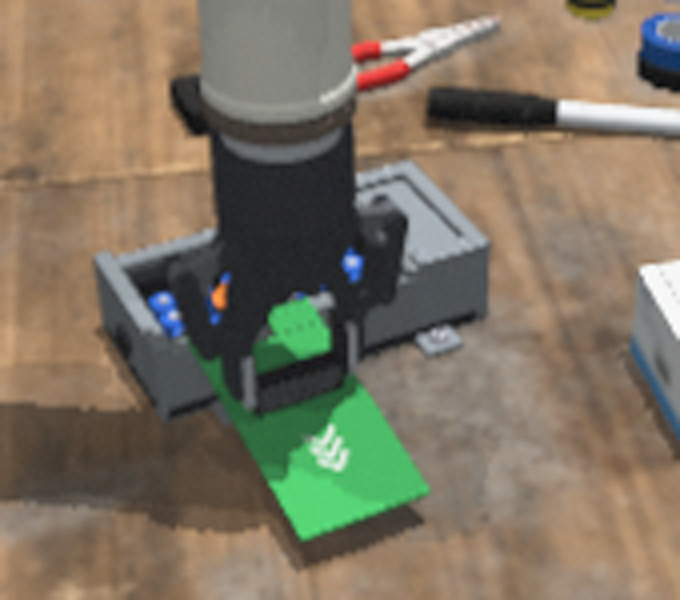

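```bash
cat > tilt.py <<'E'
from mv import *
def corners(tilt,pz=26,extra=(0,0,0)):
    s=robot.get_state();R=np.array(s["ee_rot"]);e=np.array(s["eef_pos"])+extra
    X=np.array([R[0,0],R[1,0],0]);X/=np.linalg.norm(X);Z=np.array([0,0,1.]);Y=np.cross(Z,X)
    t=np.radians(tilt);piv=e+Z*(pz-16.7)/1000
    out=[]
    for x,y,z in [(80,40,11),(80,-40,11),(-80,-40,11),(-80,40,11)]:
        dx,dz=x+12,z-pz
        a=dx*np.cos(t)+dz*np.sin(t);b=-dx*np.sin(t)+dz*np.cos(t)
        out.append(piv+(X*a+Y*y+Z*b)/1000)
    return np.array(out)
E
python3 - <<'E'
from tilt import *
for t in(0,8,10,12,14,16):print(t,((proj("side",corners(t))-[220,170])*4).round(0).tolist())
E
```

```text
0 [[432.0, 467.0], [300.0, 515.0], [187.0, 349.0], [308.0, 311.0]]
8 [[429.0, 481.0], [298.0, 528.0], [185.0, 335.0], [307.0, 297.0]]
10 [[428.0, 484.0], [298.0, 531.0], [184.0, 332.0], [307.0, 294.0]]
12 [[427.0, 487.0], [297.0, 534.0], [184.0, 328.0], [306.0, 291.0]]
14 [[426.0, 489.0], [296.0, 536.0], [184.0, 325.0], [306.0, 287.0]]
16 [[425.0, 492.0], [296.0, 539.0], [183.0, 322.0], [306.0, 284.0]]
```

Tilted nose-down about 12–14° (side crop: nose corners (302,540) and (428,490), against a predicted (297,534) and (427,487) for 12°). I'm lifting and turning back over the case.

Request:
carry_out:
  series:
    - [0,0,-0.03,0,-0.2]
    - [0,0,-0.07,0,-0.2]
    - [0,0,-0.09,-0.17,-0.2]
    - [0,0,-0.09,-0.34,-0.2]
    - [0,0,-0.09,-0.51,-0.2]
    - [0,0,-0.09,-0.68,-0.2]
    - [0,0,-0.09,-0.85,-0.2]

```text
time_s: 6.82
eef_pos: [0.5315, -0.0002, 0.1389]
ee_rot: [[0.939, -0.344, -0.002], [-0.344, -0.939, 0.001], [-0.002, -0.0, -1.0]]
ft_force: [-0.4, 0.4, -1.9]
gripper_width: 0.0554
```

```bash
python3 - <<'E'
from mv import *
go(cw(-46,0,110),18.35)
E
```

```text
t 6.825 pos [ 0.5315 -0.0002  0.1389] xyaw -20.1 tilt [-0.0017  0.0007 -1.    ] F [-0.3765  0.3573 -1.8543] w 0.0554
shift [-0.0681 -0.092   0.029 ] turn -0.6409
```

Request:
carry_out:
  series:
    - [-0.01,-0.02,0,-0.17,-0.2]
    - [-0.03,-0.05,0,-0.34,-0.2]
    - [-0.05,-0.07,0,-0.51,-0.2]
    - [-0.068,-0.092,0,-0.641,-0.2]
    - [-0.068,-0.092,0.02,-0.641,-0.2]
    - [-0.068,-0.092,0.029,-0.641,-0.2]
    - [-0.068,-0.092,0.029,-0.641,-0.2]

```text
time_s: 7.7
eef_pos: [0.5, 0.1084, 0.1095]
ee_rot: [[0.951, 0.308, -0.002], [0.308, -0.951, -0.001], [-0.003, 0.0, -1.0]]
ft_force: [0.8, -0.1, -2.2]
gripper_width: 0.0556
```

```bash
python3 - <<'E'
from tilt import *
go(cw(-46,0,77),18.35)
crop("side","pics/f1.png",220,170,150,120,5)
crop("top","pics/f2.png",240,205,130,110,6)
print((proj("side",corners(12))-[220,170])*5);print((proj("top",corners(12))-[240,205])*6)
E
```

```text
t 7.7 pos [0.5    0.1084 0.1095] xyaw 17.93 tilt [-0.0024 -0.0008 -1.    ] F [ 0.7749 -0.0781 -2.2422] w 0.0556
shift [-0.0003 -0.0014  0.0325] turn -0.007
[[404.0551 206.0236]
 [472.8656 284.4392]
 [163.3721 314.2899]
 [106.3821 228.687 ]]
[[185.4602 288.2823]
 [369.9071 228.3827]
 [486.7985 593.4435]
 [296.2893 655.7608]]
```

View pics/f1.png

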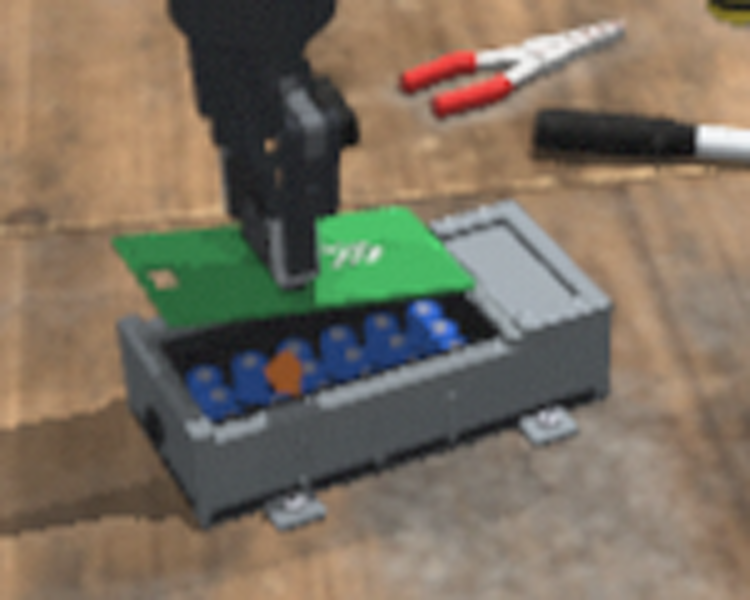

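View pics/f2.png

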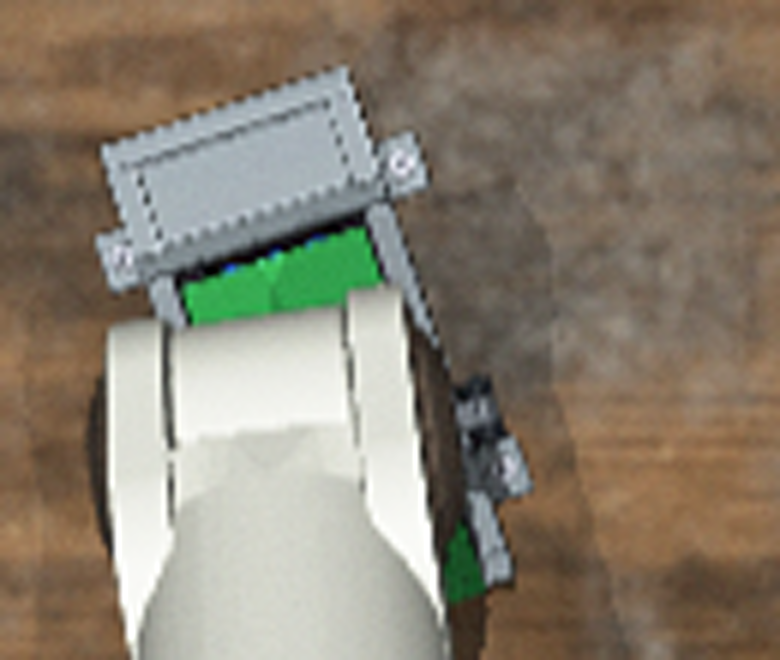

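Request:
carry_out:
  series:
    - [0,-0.001,0.01,-0.01,-0.2]
    - [0,-0.001,0.02,-0.01,-0.2]
    - [0,-0.001,0.026,-0.01,-0.2]
    - [0,-0.001,0.03,-0.01,-0.2]
    - [0,-0.001,0.03,-0.01,-0.2]

```text
time_s: 8.43
eef_pos: [0.5004, 0.1097, 0.0799]
ee_rot: [[0.948, 0.318, -0.001], [0.318, -0.948, -0.0], [-0.001, 0.0, -1.0]]
ft_force: [-0.4, 0.5, -1.9]
gripper_width: 0.0556
```

```bash
python3 - <<'E'
from tilt import *
go(cw(-46,0,77),18.35)
crop("side","pics/f3.png",235,190,130,100,6)
crop("top","pics/f4.png",245,205,90,75,8)
print((proj("side",corners(12))-[235,190])*6);print((proj("top",corners(12))-[245,205])*8)
E
```

```text
t 8.425 pos [0.5004 0.1097 0.0799] xyaw 18.56 tilt [-0.0006 -0.0003 -1.    ] F [-0.431   0.457  -1.8906] w 0.0556
shift [-0.0012 -0.0003  0.0029] turn 0.0036
[[394.1869 183.0317]
 [477.1738 277.7459]
 [114.6858 319.4346]
 [ 44.9327 215.7917]]
[[209.4468 393.0145]
 [449.3    312.1257]
 [607.0904 786.6809]
 [359.5458 870.7651]]
```

View pics/f3.png

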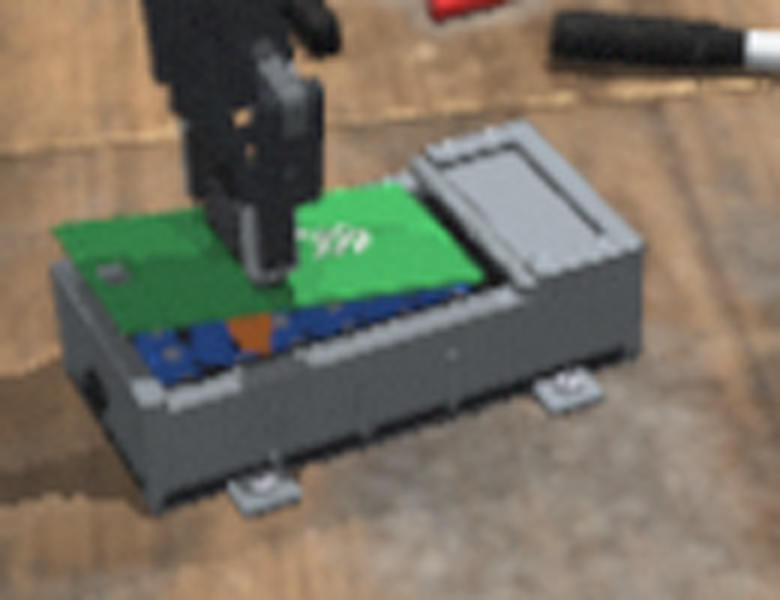

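View pics/f4.png

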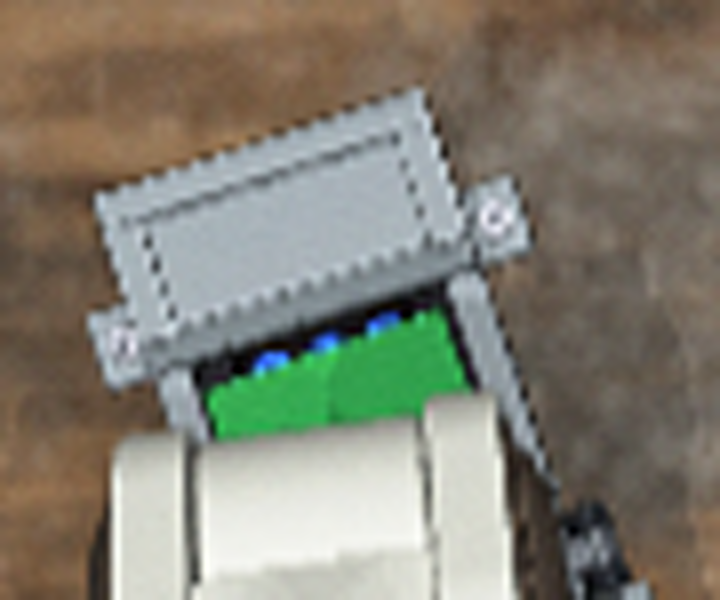

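Request:
carry_out:
  series:
    - [-0.001,0,0.003,0,-0.2]
    - [-0.001,0,0.005,0,-0.2]
    - [-0.001,0,0.005,0,-0.2]

```text
time_s: 8.9
eef_pos: [0.4995, 0.1095, 0.0752]
ee_rot: [[0.948, 0.318, -0.0], [0.318, -0.948, -0.0], [-0.0, -0.0, -1.0]]
ft_force: [-0.3, -0.0, -1.5]
gripper_width: 0.0557
```

Request:
carry_out:
  series:
    - [0,0,0.0015,0,-0.2]
    - [0,0,0.003,0,-0.2]
    - [0,0,0.003,0,-0.2]

```text
time_s: 9.28
eef_pos: [0.4995, 0.1094, 0.0722]
ee_rot: [[0.948, 0.318, -0.0], [0.318, -0.948, -0.0], [-0.0, 0.0, -1.0]]
ft_force: [0.4, -0.1, -0.4]
gripper_width: 0.0553
```

Force z changed from −1.9 to −0.4 N, so the nose is touching the rails at about 12°. I'm easing up 1 mm and moving forward under the hood.

Request:
carry_out:
  series:
    - [0.0,0,-0.0015,-0.003,-0.2]
    - [0.006,0,-0.0015,-0.003,-0.2]
    - [0.012,0,-0.0015,-0.003,-0.2]
    - [0.017,0,-0.0015,-0.003,-0.2]
    - [0.019,0,-0.0015,-0.003,-0.2]
    - [0.019,0,-0.0015,-0.003,-0.2]

```text
time_s: 10.02
eef_pos: [0.5177, 0.1156, 0.0737]
ee_rot: [[0.947, 0.321, -0.0], [0.321, -0.947, -0.0], [-0.0, 0.0, -1.0]]
ft_force: [0.4, 0.7, -2.8]
gripper_width: 0.0551
```

```bash
python3 - <<'E'
from tilt import *
go(cw(-26,0,73),18.35)
crop("side","pics/g1.png",235,190,130,100,6)
crop("top","pics/g2.png",245,205,90,75,8)
print((proj("side",corners(12))-[235,190])*6);print((proj("top",corners(12))-[245,205])*8)
E
```

```text
t 10.025 pos [0.5177 0.1156 0.0737] xyaw 18.75 tilt [-0.0001 -0.0001 -1.    ] F [ 0.3681  0.6845 -2.8206] w 0.0551
shift [ 0.0005 -0.0002  0.0007] turn 0.0066
[[430.126  185.0078]
 [514.6953 278.7548]
 [159.2022 320.7508]
 [ 87.2086 218.1845]]
[[193.3443 342.5778]
 [431.6177 261.4559]
 [589.4201 731.0885]
 [343.5555 815.3949]]
```

View pics/g1.png

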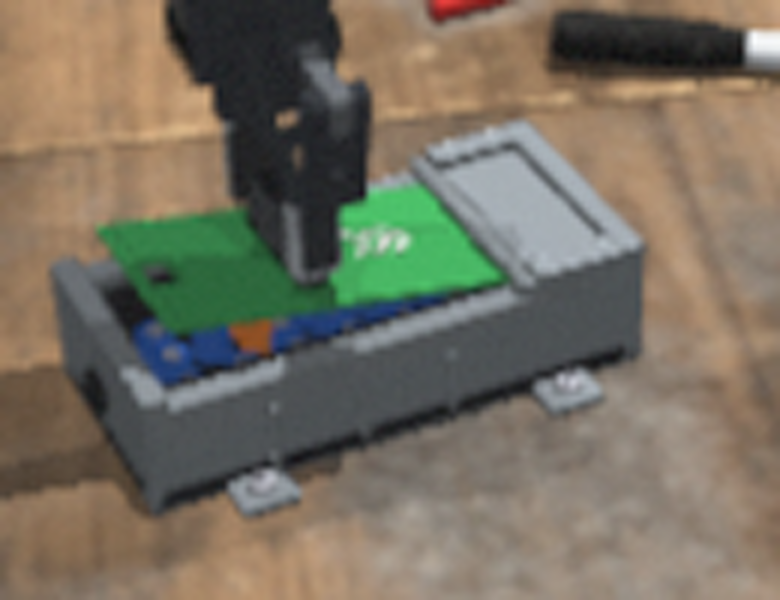

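View pics/g2.png

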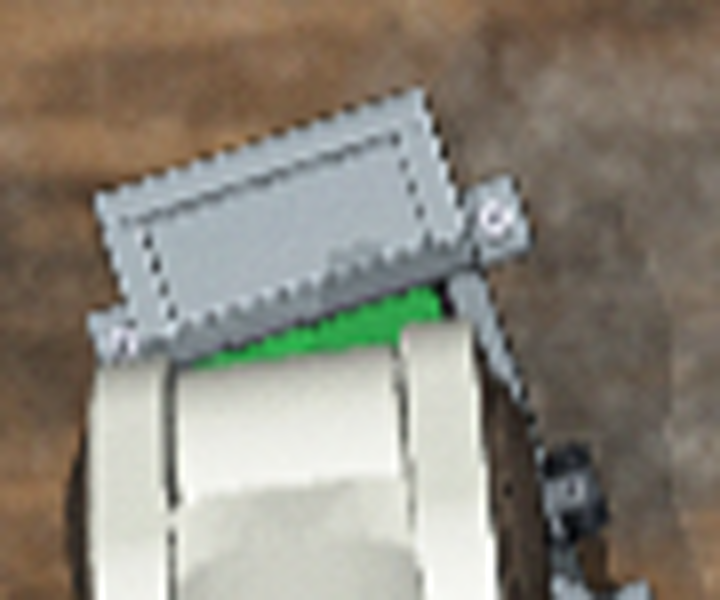

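Nose is about 8 mm under the hood edge, which hides it in the top view. The tail is just inside the rear wall: side-crop tail corner (100,232), wall corner (60,270). I'm lowering the tail in steps.

Request:
carry_out:
  series:
    - [0,0,0.002,0.004,-0.2]
    - [0,0,0.004,0.004,-0.2]
    - [-0.0005,0,0.006,0.004,-0.2]
    - [-0.001,0,0.008,0.004,-0.2]
    - [-0.001,0,0.008,0.004,-0.2]

```text
time_s: 10.75
eef_pos: [0.5166, 0.1152, 0.0657]
ee_rot: [[0.948, 0.317, -0.0], [0.317, -0.948, -0.0], [-0.0, -0.0, -1.0]]
ft_force: [-1.3, 0.3, 1.3]
gripper_width: 0.0552
```

Request:
carry_out:
  series:
    - [0,0,0.002,0,-0.2]
    - [-0.0005,0,0.004,0,-0.2]
    - [-0.001,0,0.006,0,-0.2]
    - [-0.001,0,0.007,0,-0.2]
    - [-0.001,0,0.007,0,-0.2]

```text
time_s: 11.38
eef_pos: [0.5156, 0.1149, 0.0587]
ee_rot: [[0.948, 0.317, -0.0], [0.317, -0.948, -0.0], [-0.0, -0.0, -1.0]]
ft_force: [-1.1, -0.4, -0.1]
gripper_width: 0.0552
```

```bash
python3 - <<'E'
from tilt import *
go(cw(-29,0,55),18.35)
crop("side","pics/g3.png",235,190,130,100,6)
E
```

```text
t 11.375 pos [0.5156 0.1149 0.0587] xyaw 18.51 tilt [-0.0003 -0.0001 -1.    ] F [-1.135  -0.3727 -0.1086] w 0.0552
shift [-0.0003 -0.0002  0.0037] turn 0.0026
```

View pics/g3.png

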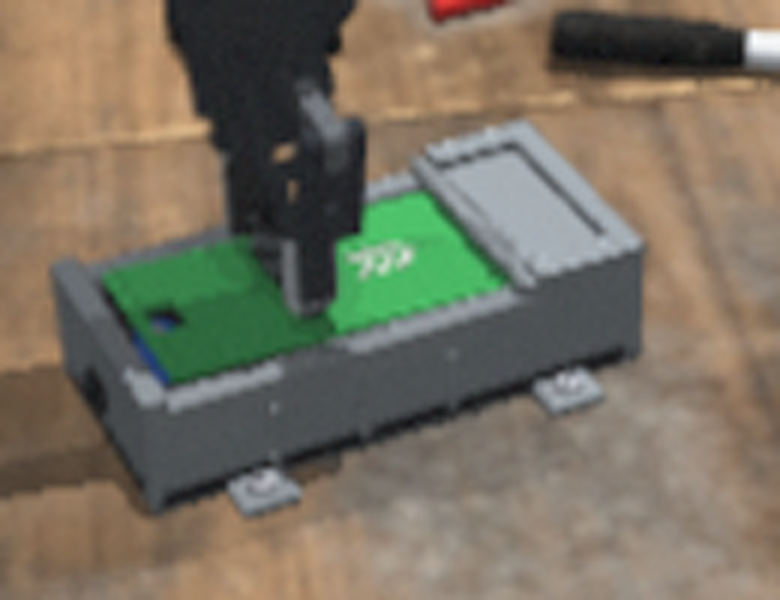

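Request:
carry_out:
  series:
    - [0,0,0.002,0,-0.2]
    - [0,0,0.003,0,-0.2]
    - [0,0,0.004,0,-0.2]
    - [0,0,0.004,0,-0.2]

```text
time_s: 11.92
eef_pos: [0.5158, 0.1149, 0.0547]
ee_rot: [[0.948, 0.317, -0.0], [0.317, -0.948, -0.0], [-0.0, 0.0, -1.0]]
ft_force: [-0.9, -0.3, 1.3]
gripper_width: 0.0554
```

Request:
carry_out:
  series:
    - [0,0,0.001,0,-0.2]
    - [0,0,0.0015,0,-0.2]
    - [0,0,0.0015,0,-0.2]

```text
time_s: 12.3
eef_pos: [0.5158, 0.1149, 0.0545]
ee_rot: [[0.948, 0.317, 0.0], [0.317, -0.948, 0.0], [0.0, -0.0, -1.0]]
ft_force: [-5.1, -1.6, 13.2]
gripper_width: 0.0555
```

```bash
python3 - <<'E'
from tilt import *
go(cw(-29,0,55),18.35)
crop("side","pics/g4.png",235,190,130,100,6)
E
```

```text
t 12.3 pos [0.5158 0.1149 0.0545] xyaw 18.5 tilt [ 0.0001  0.0005 -1.    ] F [-5.1367 -1.6398 13.233 ] w 0.0555
shift [-0.0005 -0.0002 -0.0005] turn 0.0025
```

View pics/g4.png

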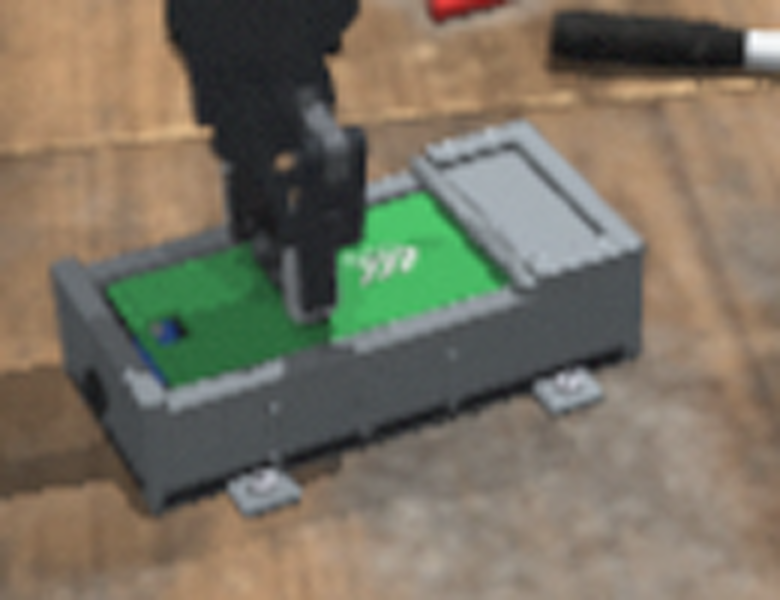

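The cover lies flat: TCP at z 54.5 mm against 54.7 expected, and the reaction rises to 13 N. I'm easing the press, firming the grip and sliding forward.

Request:
carry_out:
  series:
    - [0,0,-0.001,0,-0.2]
    - [0,0,-0.001,0,-0.2]
    - [0.004,0,-0.001,0,-0.2]
    - [0.008,0,-0.001,0,-0.2]
    - [0.012,0,-0.001,0,-0.2]
    - [0.016,0,-0.001,0,-0.2]
    - [0.018,0,-0.001,0,-0.2]
    - [0.018,0,-0.001,0,-0.2]
  newtons: 60

```text
time_s: 13.35
eef_pos: [0.5317, 0.12, 0.0548]
ee_rot: [[0.948, 0.317, -0.003], [0.317, -0.948, -0.001], [-0.003, -0.0, -1.0]]
ft_force: [-6.8, -2.5, 13.3]
gripper_width: 0.0544
```

```bash
python3 - <<'E'
from tilt import *
go(cw(8,0,54.5),18.35)
crop("side","pics/g5.png",235,190,130,100,6)
E
```

```text
t 13.35 pos [0.5317 0.12   0.0548] xyaw 18.48 tilt [-0.0025 -0.0005 -1.    ] F [-6.7988 -2.5436 13.2755] w 0.0544
shift [ 0.0198 -0.0004  0.0003] turn 0.0022
```

View pics/g5.png

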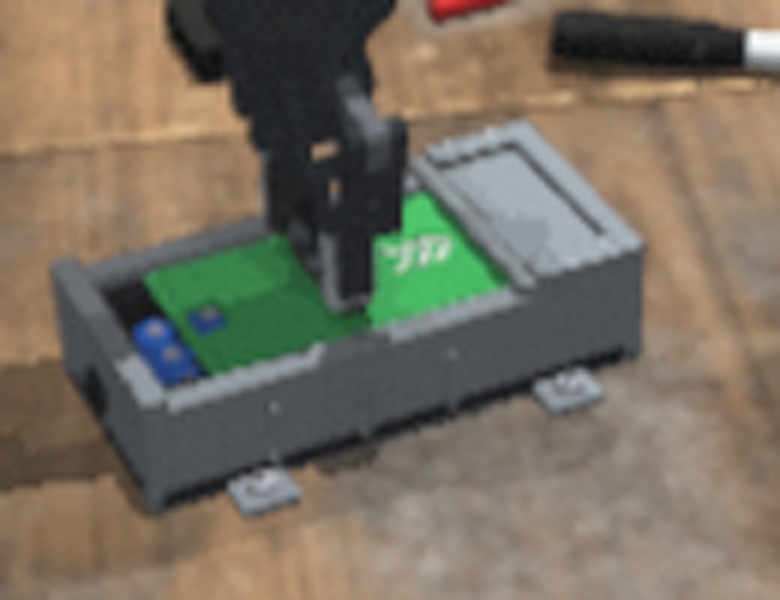

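Request:
carry_out:
  series:
    - [0.002,0,-0.0005,0,-0.2]
    - [0.005,0,-0.0005,0,-0.2]
    - [0.008,0,-0.0005,0,-0.2]
    - [0.011,0,-0.0005,0,-0.2]
    - [0.011,0,-0.0005,0,-0.2]

```text
time_s: 14.02
eef_pos: [0.5403, 0.1229, 0.0549]
ee_rot: [[0.948, 0.317, -0.006], [0.317, -0.948, -0.001], [-0.006, -0.001, -1.0]]
ft_force: [-10.5, -3.5, 13.7]
gripper_width: 0.0543
```

Request:
carry_out:
  series:
    - [0.003,0,0,0,-0.2]
    - [0.006,0,0,0,-0.2]
    - [0.009,0,0,0,-0.2]
    - [0.009,0,0,0,-0.2]

```text
time_s: 14.52
eef_pos: [0.5491, 0.1259, 0.0549]
ee_rot: [[0.949, 0.317, -0.006], [0.317, -0.949, -0.001], [-0.006, -0.001, -1.0]]
ft_force: [-10.7, -2.7, 14.1]
gripper_width: 0.0542
```

```bash
python3 - <<'E'
from tilt import *
go(cw(8,0,54.5),18.35)
crop("side","pics/g6.png",235,190,130,100,6)
E
```

```text
t 14.525 pos [0.5491 0.1259 0.0549] xyaw 18.46 tilt [-0.0058 -0.0012 -1.    ] F [-10.7402  -2.7022  14.12  ] w 0.0542
shift [ 0.0015 -0.0002  0.0004] turn 0.0018
```

View pics/g6.png

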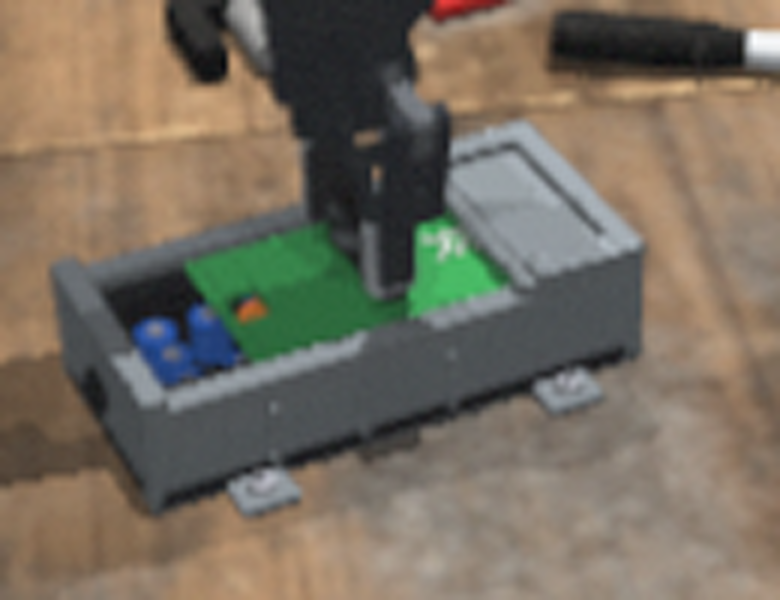

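Request:
carry_out:
  series:
    - [0.0015,0,0,0,-0.2]
    - [0.003,0,0,0,-0.2]
    - [0.003,0,0,0,-0.2]

```text
time_s: 14.95
eef_pos: [0.549, 0.1259, 0.0548]
ee_rot: [[0.949, 0.317, -0.011], [0.317, -0.949, -0.002], [-0.012, -0.001, -1.0]]
ft_force: [-18.5, -6.0, 23.2]
gripper_width: 0.0542
```

```bash
python3 - <<'E'
from tilt import *
im=robot.capture("side");crop("side","pics/g7.png",260,205,75,55,10,im)
crop("top","pics/g8.png",240,205,110,110,6)
for x in(20,18,16,14):
    print(x,((proj("side",[cw(x-80,40,49),cw(x-80,-40,49)])-[260,205])*10).round(0).tolist(),((proj("top",[cw(x-80,40,49),cw(x-80,-40,49)])-[240,205])*6).round(0).tolist())
E
```

```text
20 [[44.0, 282.0], [166.0, 452.0]] [[264.0, 526.0], [444.0, 465.0]]
18 [[37.0, 284.0], [159.0, 455.0]] [[265.0, 530.0], [446.0, 470.0]]
16 [[30.0, 287.0], [151.0, 457.0]] [[267.0, 535.0], [447.0, 474.0]]
14 [[22.0, 289.0], [143.0, 459.0]] [[268.0, 539.0], [449.0, 479.0]]
```

View pics/g7.png

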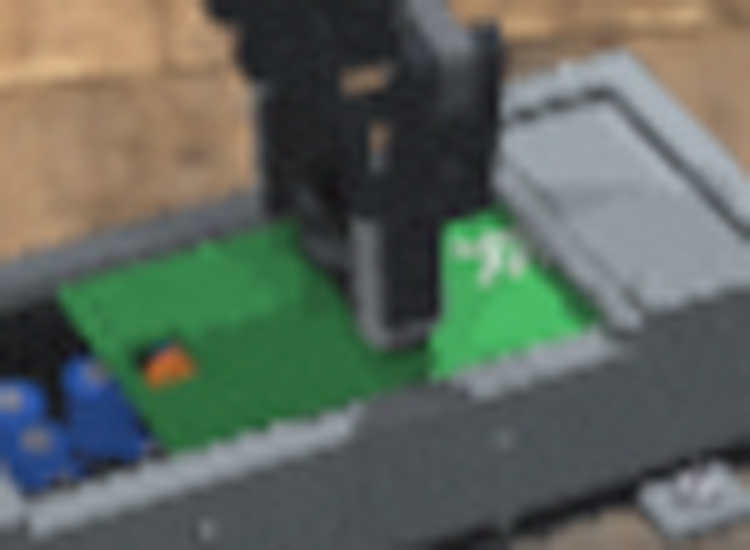

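View pics/g8.png

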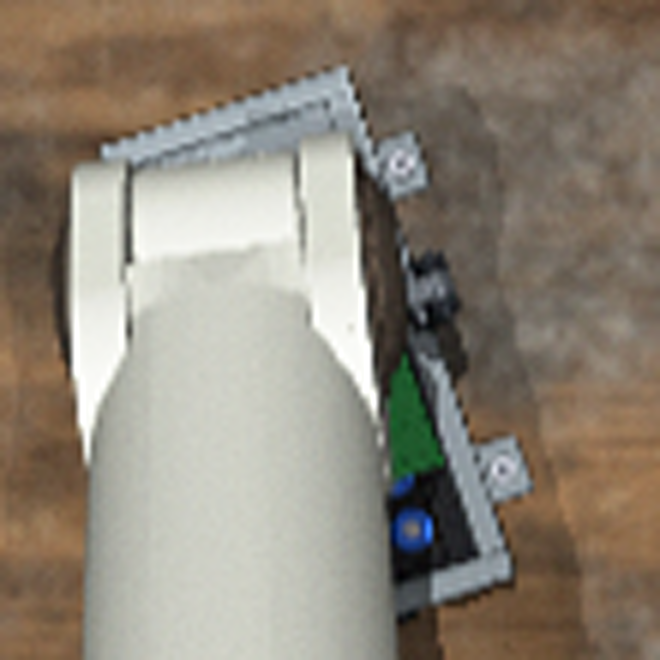

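Tail corner is at top crop (445,465), predicted (444,465) for home, and it stopped against 18 N. I'm relaxing the push, then pulling back gently to check the latch.

Request:
carry_out:
  series:
    - [-0.002,0,-0.001,0,-0.2]
    - [-0.004,0,-0.001,0,-0.2]
    - [-0.004,0,-0.001,0,-0.2]

```text
time_s: 15.42
eef_pos: [0.5491, 0.126, 0.055]
ee_rot: [[0.948, 0.317, -0.004], [0.317, -0.948, -0.001], [-0.004, -0.0, -1.0]]
ft_force: [-5.8, -1.9, 1.7]
gripper_width: 0.0546
```

Request:
carry_out:
  series:
    - [-0.001,0,-0.0005,0,-0.2]
    - [-0.001,0,-0.0005,0,-0.2]

```text
time_s: 15.68
eef_pos: [0.5492, 0.126, 0.0559]
ee_rot: [[0.948, 0.317, -0.001], [0.317, -0.948, -0.001], [-0.002, 0.0, -1.0]]
ft_force: [-4.1, -2.6, 0.7]
gripper_width: 0.0543
```

Request:
carry_out:
  series:
    - [-0.001,0,0,0,-0.2]
    - [-0.0025,0,0,0,-0.2]
    - [-0.0025,0,0,0,-0.2]

```text
time_s: 16.05
eef_pos: [0.5483, 0.1261, 0.0566]
ee_rot: [[0.948, 0.318, 0.002], [0.318, -0.948, 0.001], [0.002, -0.0, -1.0]]
ft_force: [-0.4, -0.1, -2.0]
gripper_width: 0.0543
```

Request:
carry_out:
  series:
    - [-0.001,0,0.0015,0,-0.2]
    - [-0.002,0,0.0015,0,-0.2]
    - [-0.002,0,0.0015,0,-0.2]

```text
time_s: 16.42
eef_pos: [0.5471, 0.1255, 0.0553]
ee_rot: [[0.948, 0.318, 0.003], [0.318, -0.948, 0.001], [0.003, 0.0, -1.0]]
ft_force: [3.6, 0.7, -3.2]
gripper_width: 0.0538
```

Request:
carry_out:
  series:
    - [-0.001,0,0,0,-0.2]
    - [-0.001,0,0,0,-0.2]

```text
time_s: 16.68
eef_pos: [0.5469, 0.1254, 0.0556]
ee_rot: [[0.948, 0.318, 0.004], [0.318, -0.948, 0.001], [0.005, 0.0, -1.0]]
ft_force: [6.0, 1.8, -3.4]
gripper_width: 0.0543
```

Pulling back, it moves 2 mm and then holds against 6 N, so the tab bars the way back. I'm pushing it home again before letting go.

Request:
carry_out:
  series:
    - [0.002,0,0.001,0,-0.2]
    - [0.004,0,0.0015,0,-0.2]
    - [0.0055,0,0.0015,0,-0.2]
    - [0.0055,0,0.0015,0,-0.2]

```text
time_s: 17.18
eef_pos: [0.5471, 0.1255, 0.0548]
ee_rot: [[0.948, 0.317, -0.006], [0.317, -0.948, -0.001], [-0.006, -0.001, -1.0]]
ft_force: [-10.3, -2.0, 21.5]
gripper_width: 0.0545
```

Request:
carry_out:
  series:
    - [0.0,0,-0.0015,0,-0.2]
    - [0.001,0,-0.0015,0,-0.2]
    - [0.002,0,-0.0015,0,-0.2]
    - [0.002,0,-0.0015,0,-0.2]

```text
time_s: 17.68
eef_pos: [0.549, 0.126, 0.0549]
ee_rot: [[0.948, 0.317, -0.006], [0.317, -0.948, -0.001], [-0.006, -0.001, -1.0]]
ft_force: [-8.7, -2.2, 12.7]
gripper_width: 0.0542
```

Request:
carry_out:
  series:
    - [0.001,0,-0.0005,0,-0.2]
    - [0.002,0,-0.001,0,-0.2]
    - [0.002,0,-0.001,0,-0.2]

```text
time_s: 18.05
eef_pos: [0.549, 0.1259, 0.0549]
ee_rot: [[0.948, 0.317, -0.01], [0.317, -0.948, -0.002], [-0.01, -0.001, -1.0]]
ft_force: [-10.5, -2.4, 10.4]
gripper_width: 0.0539
```

Request:
carry_out:
  series:
    - [-0.002,0,-0.0005,0,-0.2]
    - [-0.003,0,-0.001,0,-0.2]
    - [-0.003,0,-0.001,0,0.5]
    - [-0.003,0,-0.001,0,0.7]
    - [-0.003,0,-0.001,0,0.7]
  newtons: 20

```text
time_s: 18.68
eef_pos: [0.5515, 0.1268, 0.057]
ee_rot: [[0.948, 0.318, 0.001], [0.318, -0.948, 0.0], [0.001, 0.0, -1.0]]
ft_force: [0.5, 0.2, -0.1]
gripper_width: 0.0723
```

Request:
carry_out:
  series:
    - [0,0,-0.02,0,0.7]
    - [0,0,-0.06,0,0.7]
    - [0,0,-0.12,0,0.7]
    - [-0.06,0,-0.15,0,0.7]
    - [-0.12,0,-0.15,0,0.7]
    - [-0.18,0.05,-0.15,0,0.7]
    - [-0.18,0.1,-0.15,0,0.7]
    - [-0.18,0.15,-0.15,0,0.7]

```text
time_s: 19.68
eef_pos: [0.4275, -0.0746, 0.2076]
ee_rot: [[0.948, 0.317, 0.002], [0.317, -0.948, 0.001], [0.002, -0.0, -1.0]]
ft_force: [0.8, 0.8, -0.1]
gripper_width: 0.0727
```

```bash
python3 - <<'E'
from tilt import *
go(cw(8,0,54.5),18.35)
im=robot.capture("side");cv2.imwrite("pics/h0.png",im);crop("side","pics/h1.png",235,195,120,90,6,im)
im=robot.capture("top");cv2.imwrite("pics/h00.png",im);crop("top","pics/h2.png",245,205,90,115,6,im)
for x in(20,18,16):
    print(x,((proj("side",[cw(x-80,40,49),cw(x-80,-40,49)])-[235,195])*6).round(0).tolist(),((proj("top",[cw(x-80,40,49),cw(x-80,-40,49)])-[245,205])*6).round(0).tolist())
E
```

```text
t 19.675 pos [ 0.4275 -0.0746  0.2076] xyaw 18.48 tilt [ 0.0023  0.0009 -1.    ] F [ 0.839   0.7521 -0.0893] w 0.0727
shift [ 0.18   -0.1518  0.1536] turn 0.0022
20 [[177.0, 229.0], [250.0, 331.0]] [[234.0, 526.0], [414.0, 465.0]]
18 [[172.0, 231.0], [245.0, 333.0]] [[235.0, 530.0], [416.0, 470.0]]
16 [[168.0, 232.0], [241.0, 334.0]] [[237.0, 535.0], [417.0, 474.0]]
```

View pics/h1.png

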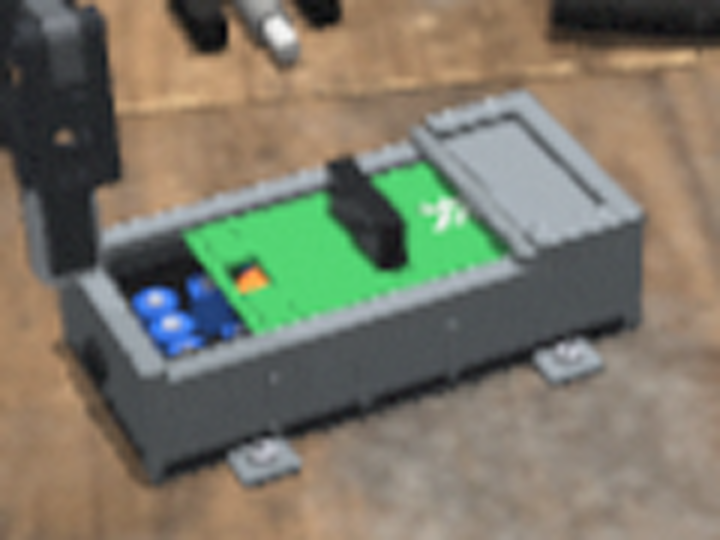

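View pics/h2.png

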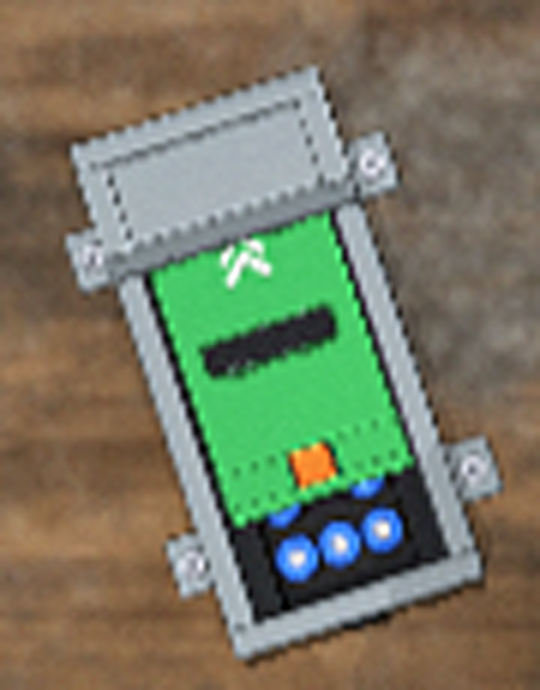

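View pics/h0.png

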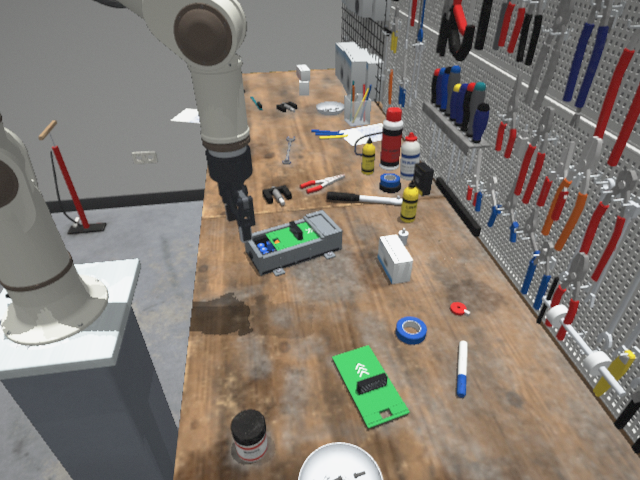

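The top view shows the tail corners at (235,526) and (413,465), which matches home (predicted (234,526) and (414,465)). The orange tab shows in the cover's window at (314,465), the bystanders are where they were, and the robot is clear.

```bash
python3 -c "
from cell import robot
print(robot.job_done(), robot.get_state()['time_s'])"
```

```text
the job is handed in; nothing more can be done
the job is handed in; nothing more can be done
```

The case is closed: the cover is flat, fully forward under the hood and latched. I let go of it, and the job went in at about 20 s of the 45 s.

**How it went:**
- **Grip:** I took the cover nearest the base by the ends of its rib, because the tool itself cannot tilt. That let the cover pivot between the pads.
- **Tilt:** I set its tail lightly on the case's side wall (about 3 N) to tilt it nose-down about 12°.
- **Fit:** I hooked the nose about 8 mm under the hood, lowered the tail until the cover lay flat on the rails, then slid it forward to the stop.

**Last checks:**
- **Home position:** in the top view the tail corners are within about half a millimetre of the predicted home position. The side view puts it up to about 4 mm further forward, in line with that camera's offset from the top view all along.
- **Latch:** when I pulled back, the cover moved about 2 mm and then held against about 6 N, so I take the tab as clicked. I pushed it back to the stop afterwards; friction held it at the first push, and it went home once I eased the downward press.
- **Forces:** the most I saw at the end of a move was about 19 N sideways and 23 N downward.
- **Bystanders:** in the final side picture the carton and the blue tape look unmoved. I compared by eye only, and did not check the pedal separately.

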